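# Sweep the plywood offcuts into the offcut bay

### The arm

A 6-joint arm with a two-finger parallel gripper is mounted at the origin on the work surface. World frame = base frame: x ahead of the robot, y to its left, z up, the work surface at z = 0. Lengths are in m, angles in rad, forces in N, time in s.
With the tool pointing down it reaches from about 0.275 to 0.775 m from the base axis. Payload 14.6 kg.
Tool frame: the origin (TCP) lies where the fingers leave the gripper's body, on its centre line; the fingertips stand 73 mm ahead of it and the grasp point (between the pads) lies ahead of it (r.pinch_z is the z of the grasp point in the tool frame, in m); z points along the fingers, x is the direction in which the jaws open and shut, and the axes are right-handed (so a half turn about z gives the same grasp; the last joint's range is limited). The gripper opens to 85 mm and grips with 20 to 120 N. Pads are 22 mm wide; open, the fingers measure 114 mm over their backs; the gripper's body (76 mm by 85 mm) begins 54 mm behind the grasp point. The pads swing forward as they close: fully open they stand 13 mm farther back than shut.
Start: joints at [-1.368, 0.263, -0.048, 1.259, 0, 1.415], TCP at [0.184, -0.492, 0.304] pointing down, gripper open.
Joint ranges: [-2.65, 2.65], [-0.89, 1.7], [-1.18, 1.37], [-2.13, 2.11], [-1.35, 1.29], [-3.14, 3.14]. Speed limits (rad/s): [1.89, 1.89, 2.57, 2.79, 3.14, 3.14].

### API

Orientations are given as a unit quaternion [x, y, z, w].
In Python, from rig import read_state, optics, r gives the robot as it stands.
- The arm moves only by the tool move_arm, never from a script. Its argument "moves" is a list of rows, each a list of 4 numbers: the shift along the tool's x, y, z in mm, then the turn about the tool's z in degrees. In form: [[tx, ty, tz, turn], ...]. A call has 1 to 10 rows; each row shifts and turns the commanded pose from where the row before left it, along the tool's axes as they then stand; what a row does not reach is not made up. A row lasts 1/10 s, in which the tool goes at most 50 mm and 8.59 degrees, less where a joint would pass 70% of its speed; a pose out of reach is approached as far as the arm can. A call with a gripper value outside its range is refused whole. "claw" is the closure, from 0 (fully open) to 1 (shut), set as the call begins (left out, the last holds). The fingers move at their own pace and stop on an object; "grip_force" is the grip in N (left out, the last holds). Time passes only in rows, so rows that do not move let the fingers close. It gives the time, the measured TCP pose, the force and the opening at its end, in the units of the state.
- read_state(): the state, without advancing time (a new reading comes with each control period).
- optics.camera(name): name is "scene" or "top"; returns the picture (384x512x3 uint8, red, green, blue); there is no depth.
- optics.calibration(name): a dict with "K" (3x3 intrinsics, pixels), "cam_to_world" (4x4, takes a point from camera to world coordinates). Camera axes: x right, y up, looking along -z (the intrinsics and any distortion apply to the point x, -y, -z); pixel columns grow to the right and rows downward; lengths in m; the calibration is good to about 2 mm. A picture is of the moment at which its call begins. calibration takes no time and is no camera call.
- r.finish_job(): hands the job in, once; it reports no verdict.
The state is a dict: "t": time; "q": joint angles; "qvel": joint speeds; "joint_torque": joint torques, N m; "tcp_pos": TCP position; "ee_rot": TCP orientation; "force": force on the tool from outside, world axes, zero at the start; "moment": the same for the moment, N m; "finger_gap": opening from 0.0 (shut) to 1.0 (fully open).
Only numpy, scipy, OpenCV 4.12 (cv2) and the standard library are available. Lean on these libraries where they do the work, as an engineer would, in place of code of your own. Each camera call takes 0.05 s, during which the arm holds its last target.

### The job

Clear the model-making bench: with the closed fingers, gently sweep the three flat plywood offcuts (a square, an oblong and a round one) along the bench into the three-sided plywood bay, through its open front, until all three lie flat and well inside it, a good finger's width or more behind its open front. Only push them: do not pinch them or lift them off the bench. Leave the model staircase, the stool and everything else where it stands.

Things in the scene. Friction and masses are not known exactly. Their poses are not given: they have to be found in the camera images.
- bay: the offcut bay: three fixed plywood battens, 12 mm thick and 30 mm high, standing on the bench as a U with no floor of its own. It encloses 110 mm (x, front to back) by 260 mm (y). Origin: on the bench surface at the middle of the enclosed area. Its x axis points from the open front to the back wall: the open front, which faces the robot, is at x = -55 mm, the inside of the back wall at x = +55 mm, the insides of the side walls at y = -130 and +130 mm. Position and yaw vary
- square_mid (a point): square plywood offcut, 40 x 40 x 18 mm, about 20 g. Lies flat on the bench to begin with, among the others in a row between the robot and the bay, in any order and turned any way. This point is at its centre, half-way up (9 mm above the bench when flat), z up
- oblong_mid (a point): oblong plywood offcut, 50 (x) x 30 (y) x 18 mm, about 20 g. Lies flat on the bench to begin with, among the others in a row between the robot and the bay, in any order and turned any way. This point is at its centre, half-way up (9 mm above the bench when flat), z up
- disc_mid (a point): round plywood offcut, 44 mm across and 18 mm thick, about 20 g. Lies flat on the bench to begin with, among the others in a row between the robot and the bay, in any order and turned any way. This point is at its centre, half-way up (9 mm above the bench when flat), z up
- square: the square offcut itself (its underside centre)
- oblong: the oblong offcut itself (its underside centre)
- disc: the round offcut itself (its underside centre)
- stair: finished model staircase of plywood with three steps, 45 x 36 mm and 45 mm high, loose, standing in the row among the offcuts; stays where it is. Origin: underside centre
- stool: finished model stool of plywood with four legs, 36 x 36 mm and 40 mm high, loose, standing in the row among the offcuts; stays where it is. Origin: underside centre
- house: open plywood model house, 160 (x) x 200 (y) mm and 156 mm high, loose, to the left of the bay; stays. Origin: underside centre
- glue_gun: white hot-glue gun lying on its side, about 200 mm long (x, nozzle to +x), with its handle reaching 90 mm to -y, 30 mm high, right of the bay; stays. Origin: on the bench under the barrel
- tape: roll of paper tape lying flat, 90 mm across and 24 mm high, left of the row; stays. Origin: underside centre
- paint: small clear jar with a white cap, 60 mm across and 75 mm high, beyond the glue gun; stays. Origin: underside centre
- driver: screwdriver about 170 mm long lying on the bench right of the row; stays. Origin: underside, in the middle of its length

How it is judged:
At the end, for the whole second after the job is handed in: The middle of each of the three offcuts is inside the bay, at least 30 mm behind its open front and between its walls, each lies flat (within 0.1 rad) on the bench and is at rest, and every bystander is within 15 mm of where it was (x of square_mid in the frame of bay between -0.025 and 0.055 m and y of square_mid in the frame of bay between -0.13 and 0.13 m and height (world z) of each of square_mid, oblong_mid, disc_mid below 0.013 m and angle between each of square_mid, oblong_mid, disc_mid's own z axis and vertical below 0.1 rad and linear speed of each of square, oblong, disc below 0.01 m/s and x of oblong_mid in the frame of bay between -0.025 and 0.055 m and y of oblong_mid in the frame of bay between -0.13 and 0.13 m and x of disc_mid in the frame of bay between -0.025 and 0.055 m and y of disc_mid in the frame of bay between -0.13 and 0.13 m and distance of each of stair, stool, house, glue_gun, tape, paint, driver from where it was at the start of the episode below 0.015 m); the robot touches nothing.
It fails at once if an offcut is lifted or climbs (its middle rises above 25 mm) (height (world z) of any of square_mid, oblong_mid, disc_mid above 0.025 m).
It fails at once if an offcut is pinched or squeezed by the fingers (more than 30 N) (contact force between the fingers and square above 30 N or contact force between the fingers and oblong above 30 N or contact force between the fingers and disc above 30 N).
It fails at once if the model staircase or stool is moved more than 15 mm or tipped (distance of any of stair, stool from where it was at the start of the episode above 0.015 m or angle between any of stair, stool's own z axis and vertical above 0.5 rad).
It fails at once if another bystander (house, glue gun, tape, paint jar, screwdriver) is moved more than 15 mm (distance of any of house, glue_gun, tape, paint, driver from where it was at the start of the episode above 0.015 m).
It also fails if it takes over 72 s, if anything falls off the work surface, if the arm or the gripper's body presses on something with over 40 N, if the wrist force passes 120 N, or if a joint passes its speed limit or range.

## Working session

There is one attempt and no reset: what is moved stays moved. The work goes in short steps, Python scripts to look and compute and a tool call to move; the robot and the scene stay as the last step left them, time stands still between calls to the robot, and variables do not carry over. Pictures are saved under pics/ and viewed, and the job is handed in when it is done.

Besides the shell and the picture viewer there is one more tool, called after "Emit:" by a JSON object that holds its "method" and its "body", one argument or row to a line. move_arm: Moves the arm, as the interface text tells. Its arguments: {"type":"object","properties":{"moves":{"type":"array"},"claw":{"type":"number"},"grip_force":{"type":"number"}},"required":["moves"]}

```bash
mkdir -p pics; ls; python3 - <<'E'
from rig import read_state, optics, r
import cv2
for n in ("scene","top"):
    im=optics.camera(n); cv2.imwrite(f"pics/{n}0.png",im[:,:,::-1])
    c=optics.calibration(n); print(n,c)
print(read_state(), r.pinch_z)
E
```

```text
pics
scene {'K': array([[346.73470484,   0.        , 256.41856231],
       [  0.        , 346.73470484, 190.33706626],
       [  0.        ,   0.        ,   1.        ]]), 'cam_to_world': array([[ 0.80691561, -0.33866672,  0.48393393,  1.03786486],
       [ 0.59041903,  0.48618688, -0.64422642, -0.60090425],
       [-0.01710428,  0.80556016,  0.59226706,  0.62944964],
       [ 0.        ,  0.        ,  0.        ,  1.        ]])}
top {'K': array([[426.84507733,   0.        , 253.29378439],
       [  0.        , 426.84507733, 186.84480345],
       [  0.        ,   0.        ,   1.        ]]), 'cam_to_world': array([[ 0.0034277 ,  0.99649712, -0.08355681,  0.49778584],
       [-0.9996212 ,  0.00113268, -0.02749851, -0.00224344],
       [-0.02730754,  0.08361942,  0.99612353,  1.02564629],
       [ 0.        ,  0.        ,  0.        ,  1.        ]])}
{'t': 0.1, 'q': array([-1.36830423e+00,  2.63471406e-01, -4.88485323e-02,  1.25938094e+00,
        2.86061799e-05,  1.41551714e+00]), 'qvel': array([ 0.00073266, -0.00027886,  0.00204677,  0.00120668,  0.00016997,
        0.00154573]), 'joint_torque': array([ 2.52771264e-03, -6.38577676e+01,  3.85062611e+01,  1.00017383e-02,
       -1.44470778e-04,  2.82310947e-05]), 'tcp_pos': array([ 0.18382656, -0.4915919 ,  0.30348421]), 'ee_rot': array([ 8.21640806e-01, -5.70005422e-01, -3.17394266e-04, -3.22518643e-04]), 'force': array([-0.13872965,  0.00260852, -0.27652937]), 'moment': array([0.02687052, 0.04688095, 0.05789902]), 'finger_gap': 1.0030601857751105} 0.0539
```

View pics/top0.png

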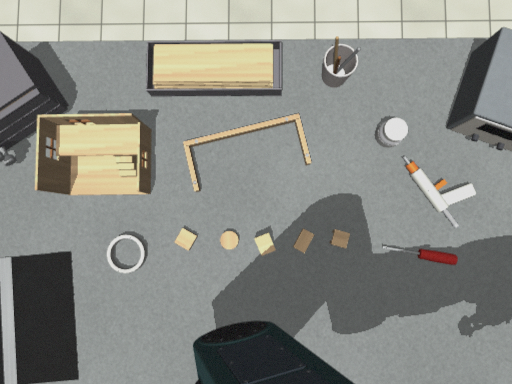

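View pics/scene0.png

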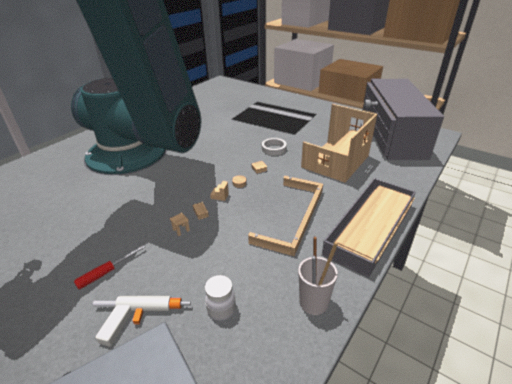

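```bash
cat > h.py <<'E'
import numpy as np, cv2
from rig import read_state, optics, r
def ray(n,u,v):
    c=optics.calibration(n);K=c["K"];T=c["cam_to_world"]
    d=T[:3,:3]@np.array([(u-K[0,2])/K[0,0],-(v-K[1,2])/K[1,1],-1]);return T[:3,3],d
def at(n,u,v,z):
    o,d=ray(n,u,v);return o+d*(z-o[2])/d[2]
def tri(a,b):
    o1,d1=ray("top",*a);o2,d2=ray("scene",*b)
    A=np.stack([d1,-d2],1);s=np.linalg.lstsq(A,o2-o1,rcond=None)[0]
    p,q=o1+s[0]*d1,o2+s[1]*d2;return (p+q)/2,np.linalg.norm(p-q)
def pix(n,p):
    c=optics.calibration(n);K=c["K"];T=c["cam_to_world"]
    x=T[:3,:3].T@(np.asarray(p)-T[:3,3]);return K[0,2]-K[0,0]*x[0]/x[2],K[1,2]+K[1,1]*x[1]/x[2]
def crop(f,x0,y0,x1,y1,s,out):
    im=cv2.imread(f)[y0:y1,x0:x1];cv2.imwrite(out,cv2.resize(im,None,fx=s,fy=s,interpolation=cv2.INTER_CUBIC))
E
python3 - <<'E'
from h import *
crop("pics/top0.png",165,220,365,265,4,"pics/t0c.png")
crop("pics/top0.png",165,100,325,200,5,"pics/t0b.png")
crop("pics/scene0.png",160,145,340,265,4,"pics/s0c.png")
E
```

```text
(no output)
```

View pics/t0c.png

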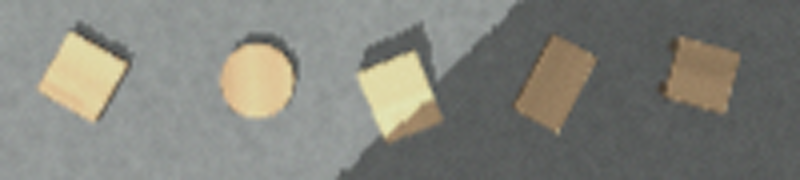

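View pics/t0b.png

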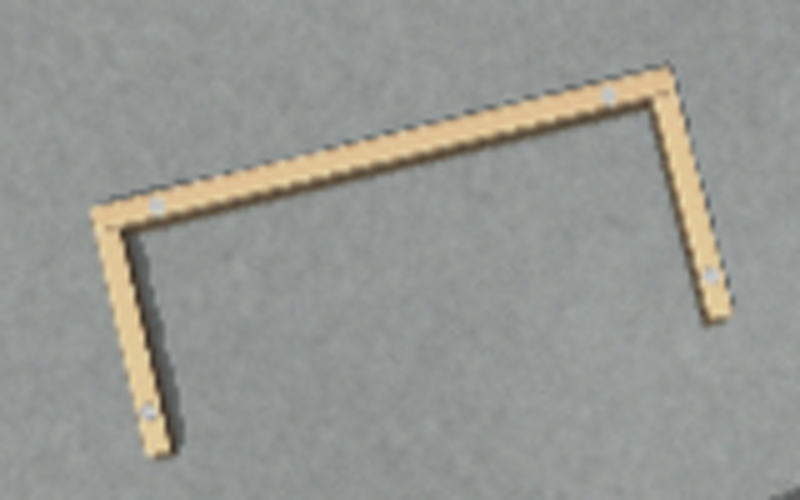

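View pics/s0c.png

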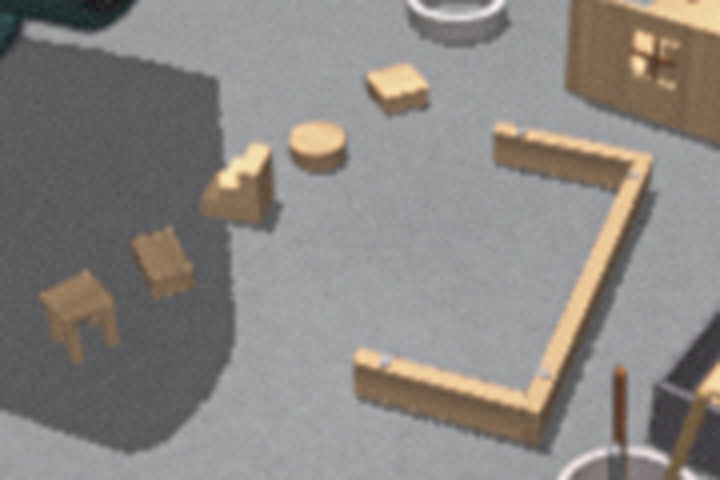

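```bash
python3 - <<'E'
from h import *
np.set_printoptions(precision=4,suppress=True)
def f(X,Y,x0,y0,s): return x0+(X+.5)/s-.5, y0+(Y+.5)/s-.5
t=lambda X,Y:f(X,Y,165,220,4)
b=lambda X,Y:f(X,Y,165,100,5)
s=lambda X,Y:f(X,Y,160,145,4)
for n,T,S in [("sq",(84,77),(397,80)),("disc",(258,80),(318,135)),("obl",(556,84),(162,255)),("stool",(705,75),(78,296))]:
    print(n,*tri(t(*T),s(*S)), at("top",*t(*T),.018))
for n,T,S in [("backL",(95,207),(650,158)),("backR",(668,66),(540,407))]:
    print(n,*tri(b(*T),s(*S)))
for n,T in [("bLi",(121,229)),("bRi",(652,98)),("fLo",(150,457)),("fLi",(173,452)),("fRi",(707,322)),("fRo",(731,315)),("bLo",(95,207)),("bRo",(668,66))]:
    print(n,at("top",*b(*T),.03))
for n,C in [("sq",[(75,32),(129,66),(96,121),(39,88)]),("obl",[(553,36),(597,60),(560,132),(516,104)])]:
    print(n,[at("top",*t(*c),.018)[:2] for c in C])
print("stair",[at("top",*t(*c),z)[:2] for c,z in [((358,74),.045),((413,50),.045),((441,122),.015),((388,141),.015)]])
print("stool",[at("top",*t(*c),.04)[:2] for c in [(677,38),(740,51),(726,111),(666,98)]])
E
```

```text
sq [0.4594 0.185  0.0176] 0.0008481465260139143 [0.4591 0.1846 0.018 ]
disc [0.4581 0.082  0.0199] 0.0005450328277100152 [0.4578 0.0819 0.018 ]
obl [ 0.4565 -0.0925  0.0153] 0.0009645240996008111 [ 0.4563 -0.0926  0.018 ]
stool [ 0.4633 -0.1748  0.0394] 0.0017895805110415522 [ 0.4619 -0.1793  0.018 ]
backL [0.6898 0.1909 0.0285] 0.0018085307778606648
backR [ 0.757  -0.0804  0.0317] 3.429611039210452e-05
bLi [0.6797 0.1785 0.03  ]
bRi [ 0.7421 -0.073   0.03  ]
fLo [0.5714 0.1631 0.03  ]
fLi [0.5737 0.1523 0.03  ]
fRi [ 0.6352 -0.0982  0.03  ]
fRo [ 0.6385 -0.1094  0.03  ]
bLo [0.6903 0.1911 0.03  ]
bRo [ 0.7575 -0.0806  0.03  ]
sq [array([0.4855, 0.1904]), array([0.4657, 0.1581]), array([0.4335, 0.1771]), array([0.4526, 0.2112])]
obl [array([ 0.4842, -0.091 ]), array([ 0.4703, -0.1166]), array([ 0.4285, -0.0947]), array([ 0.4446, -0.0692])]
stair [array([0.4626, 0.0225]), array([ 0.4763, -0.0088]), array([ 0.4337, -0.0255]), array([0.4225, 0.0056])]
stool [array([ 0.4836, -0.1597]), array([ 0.4764, -0.1955]), array([ 0.4424, -0.187 ]), array([ 0.4495, -0.1531])]
```

Emit:
{"method": "move_arm", "body": {
  "claw": 1,
  "moves": [
    [0,0,0,-8.5],
    [0,0,0,-8.5],
    [0,0,0,-8.5],
    [0,0,0,-8.5],
    [0,0,0,-8.5],
    [0,0,0,-8.5],
    [0,0,0,-8.5],
    [0,0,0,-8.5],
    [0,0,0,-8.5],
    [0,0,0,-8.5]
  ]
}}

```text
t: 1.1
tcp_pos: [0.1838, -0.4916, 0.3036]
ee_rot: [0.99, 0.138, -0.0, -0.0]
force: [0.2, -0.2, 0.1]
finger_gap: 0.003
```

Emit:
{"method": "move_arm", "body": {
  "moves": [
    [0,0,0,-8.5],
    [0,0,0,-8.5],
    [0,0,0,-8.5],
    [0,0,0,-8.5],
    [0,0,0,-8.5],
    [0,0,0,-3.2]
  ]
}}

```text
t: 1.7
tcp_pos: [0.1839, -0.4916, 0.3036]
ee_rot: [0.859, 0.511, 0.0, -0.0]
force: [-0.7, -0.6, 0.5]
finger_gap: -0.001
```

```bash
cat >> h.py <<'E'
def pose():
    s=read_state();x,y,z,w=s["ee_rot"]
    from scipy.spatial.transform import Rotation as R
    return s,np.array(s["tcp_pos"]),R.from_quat([x,y,z,w]).as_matrix()
def go(x,y,z):
    s,p,M=pose()
    print("t",round(s["t"],2),"tcp",p.round(4),"ydir",np.degrees(np.arctan2(M[1,1],M[0,1])).round(2),"gap",round(s["finger_gap"],3),"F",s["force"].round(1))
    print("tool delta mm",(M.T@(np.array([x,y,z])-p)*1000).round(1))
def snap(k,box=(165,100,365,265),s=4):
    for n in ("top","scene"):
        cv2.imwrite(f"pics/{n}{k}.png",optics.camera(n)[:,:,::-1])
    crop(f"pics/top{k}.png",*box,s,f"pics/top{k}c.png")
E
python3 -c "
from h import *
go(.4563-.876*.046,-.0926+.482*.046,.15)"
```

```text
t 1.7 tcp [ 0.1839 -0.4916  0.3036] ydir -28.47 gap -0.001 F [-0.7 -0.6  0.5]
tool delta mm [480.8   3.3 153.9]
```

Emit:
{"method": "move_arm", "body": {
  "moves": [
    [40,0,5,0],
    [45,0,10,0],
    [45,0,10,0],
    [45,0,10,0],
    [45,0,10,0],
    [45,0,10,0],
    [45,0,10,0],
    [45,0,10,0],
    [45,0,10,0],
    [40,3,10,0]
  ]
}}

```text
t: 2.7
tcp_pos: [0.3988, -0.1055, 0.2085]
ee_rot: [0.861, 0.509, 0.0, -0.0]
force: [1.5, -1.3, -0.3]
finger_gap: -0.002
```

Emit:
{"method": "move_arm", "body": {
  "moves": [
    [25,0,15,0],
    [16,0,15,0],
    [0,0,0,0],
    [0,0,0,0]
  ]
}}

```text
t: 3.1
tcp_pos: [0.418, -0.0717, 0.1789]
ee_rot: [0.861, 0.509, -0.0, -0.0]
force: [-0.4, -0.3, -0.1]
finger_gap: -0.001
```

```bash
python3 -c "
from h import *
go(.4563-.876*.046,-.0926+.482*.046,.079)"
```

```text
t 3.1 tcp [ 0.418  -0.0717  0.1789] ydir -28.75 gap -0.001 F [-0.4 -0.3 -0.1]
tool delta mm [ 0.2 -2.3 99.9]
```

Emit:
{"method": "move_arm", "body": {
  "moves": [
    [0,-2,30,0],
    [0,0,30,0],
    [0,0,25,0],
    [0,0,15,0],
    [0,0,0,0],
    [0,0,0,0]
  ]
}}

```text
t: 3.7
tcp_pos: [0.4166, -0.0715, 0.0797]
ee_rot: [0.861, 0.509, 0.0, 0.0]
force: [0.1, -0.1, -0.2]
finger_gap: -0.003
```

```bash
python3 -c "
from h import *
snap(1)
go(.4563-.876*.046,-.0926+.482*.046,.079)"
```

```text
t 3.8 tcp [ 0.417  -0.0713  0.08  ] ydir -28.83 gap -0.001 F [-0.3  0.5  0.7]
tool delta mm [ 0.3 -1.3  1. ]
```

View pics/top1c.png

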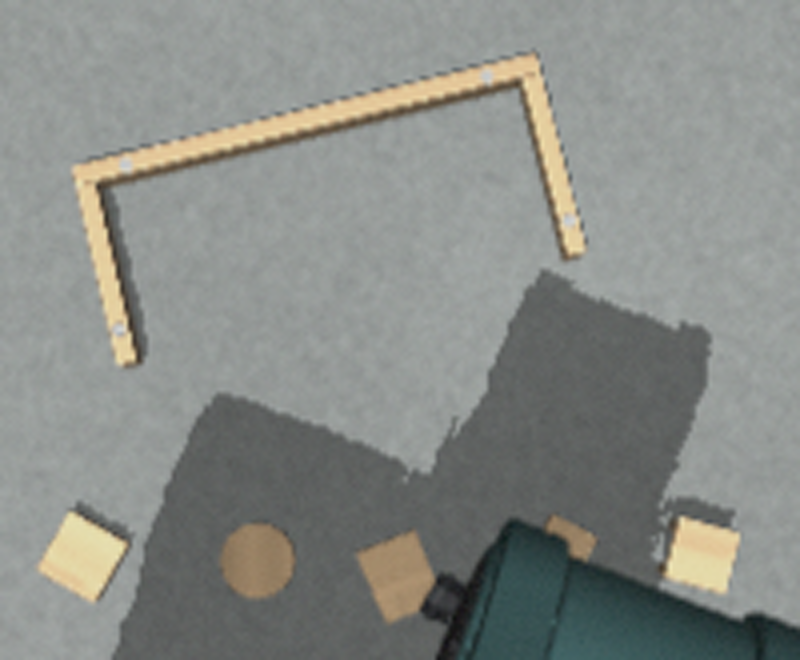

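View pics/scene1.png

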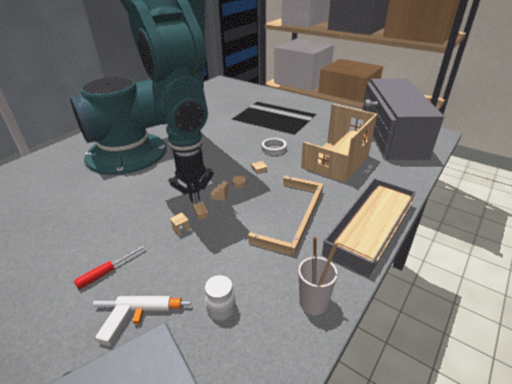

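Emit:
{"method": "move_arm", "body": {
  "moves": [
    [0,4,0,0],
    [0,4,0,0],
    [0,4,0,0],
    [0,5,0,0],
    [0,5,0,0],
    [0,6,0,0],
    [0,7,0,0],
    [0,7,0,0],
    [0,7,0,0],
    [0,6,0,0]
  ]
}}

```text
t: 4.8
tcp_pos: [0.4653, -0.0976, 0.0788]
ee_rot: [0.861, 0.509, 0.0, 0.0]
force: [0.2, 0.0, 0.6]
finger_gap: 0.0
```

```bash
python3 -c "
from h import *
snap(2)
crop('pics/scene2.png',160,145,340,265,4,'pics/s2c.png')
go(.4563-.876*.046,-.0926+.482*.046,.079)"
```

```text
t 4.9 tcp [ 0.4655 -0.0977  0.0789] ydir -28.81 gap 0.001 F [-0.1  0.6 -0.7]
tool delta mm [  0.  -56.5  -0.2]
```

View pics/s2c.png

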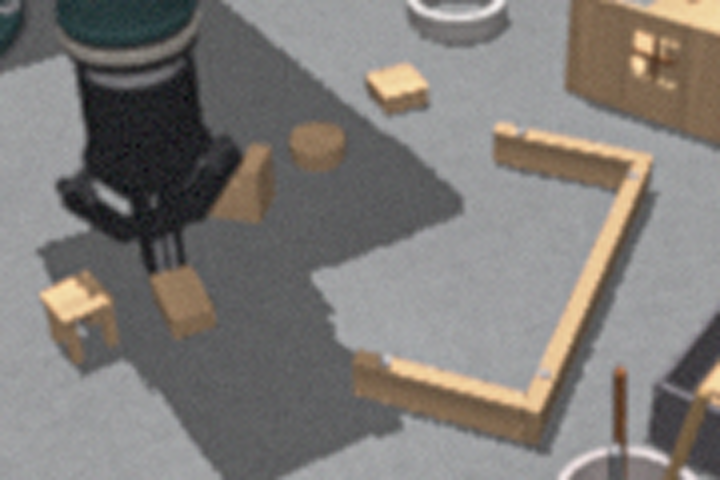

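Emit:
{"method": "move_arm", "body": {
  "moves": [
    [0,-8,0,0],
    [0,-12,0,0],
    [0,0,-30,0],
    [0,0,-40,0],
    [0,0,0,-8.5],
    [0,0,0,-8.5],
    [0,0,0,-8.5],
    [0,0,0,-8.5],
    [0,0,0,-8.5],
    [0,0,0,-8.5]
  ]
}}

```text
t: 5.9
tcp_pos: [0.4458, -0.0869, 0.1488]
ee_rot: [0.555, 0.832, -0.0, -0.0]
force: [0.5, -0.2, -0.2]
finger_gap: 0.001
```

```bash
python3 -c "
from h import *
print(at('scene',160+183.5/4-.5,145+300.5/4-.5,.018))
c=np.array([.500,-.117])
go(*(c-.045*np.array([.482,.876])),.079)"
```

```text
[ 0.50419765 -0.12103259  0.018     ]
t 5.9 tcp [ 0.4458 -0.0869  0.1488] ydir 22.56 gap 0.001 F [ 0.5 -0.2 -0.2]
tool delta mm [-76.7   3.4  69.7]
```

Emit:
{"method": "move_arm", "body": {
  "moves": [
    [0,0,0,8.5],
    [0,0,0,8.5],
    [0,0,0,8.5],
    [0,0,0,8.5],
    [0,0,0,8.5],
    [0,0,0,8.5],
    [0,0,30,0],
    [0,0,30,0],
    [0,0,10,0],
    [0,8,0,0]
  ]
}}

```text
t: 6.9
tcp_pos: [0.4523, -0.0905, 0.0782]
ee_rot: [0.861, 0.509, -0.001, -0.001]
force: [-0.0, 0.4, 0.3]
finger_gap: 0.001
```

Emit:
{"method": "move_arm", "body": {
  "moves": [
    [0,6,0,0],
    [0,5,0,0],
    [0,5,0,0],
    [0,6,0,0],
    [0,7,0,0],
    [0,7,0,0],
    [0,7,0,0],
    [0,5,0,0]
  ]
}}

```text
t: 7.7
tcp_pos: [0.4969, -0.1149, 0.0788]
ee_rot: [0.861, 0.509, 0.0, 0.0]
force: [-0.1, -0.1, 0.9]
finger_gap: -0.002
```

Emit:
{"method": "move_arm", "body": {
  "moves": [
    [0,-8,0,0],
    [0,-12,0,0],
    [0,0,-30,0],
    [0,0,-40,0],
    [0,0,0,-8.5],
    [0,0,0,-8.5],
    [0,0,0,-8.5],
    [0,0,0,-8.5],
    [0,0,0,-8.5],
    [0,0,0,-8.5]
  ]
}}

```text
t: 8.7
tcp_pos: [0.4773, -0.1042, 0.1487]
ee_rot: [0.555, 0.832, -0.0, -0.0]
force: [0.0, -0.2, -0.2]
finger_gap: 0.001
```

Emit:
{"method": "move_arm", "body": {
  "moves": [
    [0,0,0,-8.5],
    [0,0,0,-8.5],
    [0,0,0,-8.5],
    [0,0,0,-8.5],
    [0,0,0,-5]
  ]
}}

```text
t: 9.2
tcp_pos: [0.4773, -0.1042, 0.1487]
ee_rot: [0.246, 0.969, 0.0, -0.0]
force: [-0.0, 0.2, 0.0]
finger_gap: 0.003
```

```bash
python3 -c "
from h import *
snap(3)
crop('pics/scene3.png',160,145,340,265,4,'pics/s3c.png')
c=np.array([.533,-.136])
go(*(c-.045*np.array([.482,.876])),.079)"
```

```text
t 9.3 tcp [ 0.4775 -0.1043  0.1488] ydir 61.28 gap 0.001 F [-0.2 -0.8  0. ]
tool delta mm [-63.9 -46.1  69.7]
```

View pics/s3c.png

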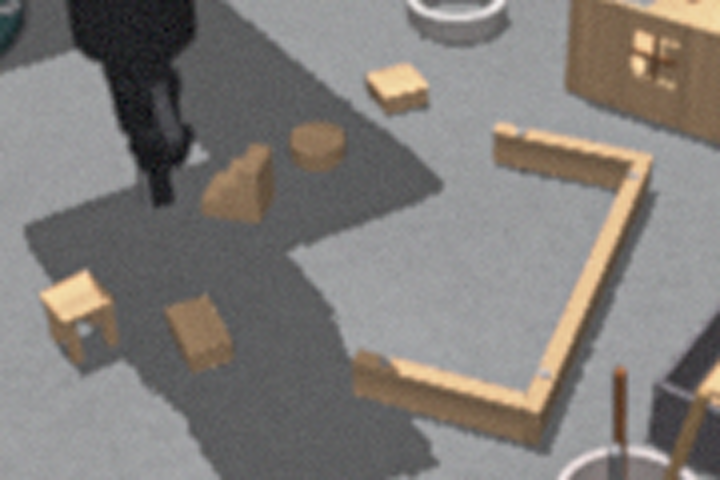

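View pics/top3c.png

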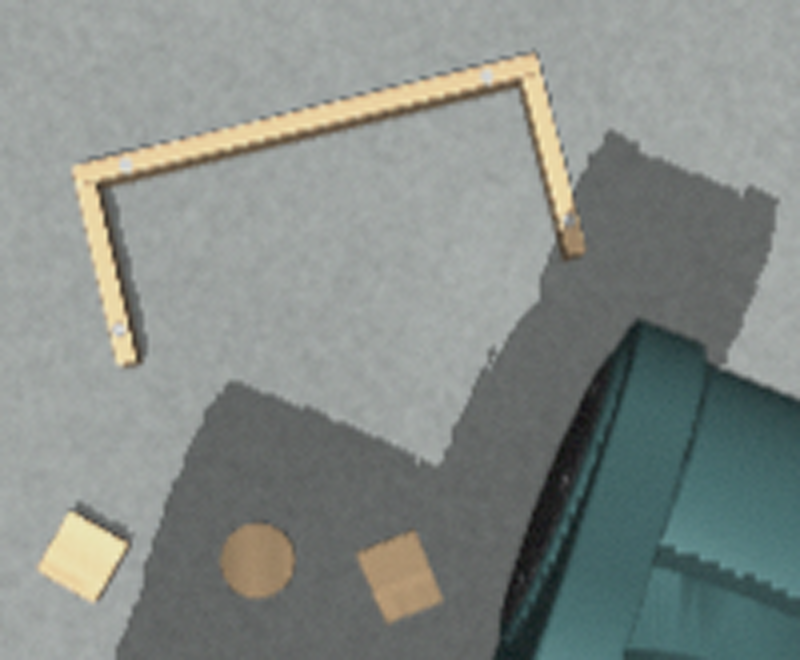

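```bash
cat >> h.py <<'E'
def sc(X,Y,z,x0=160,y0=145,s=4): return at('scene',x0+(X+.5)/s-.5,y0+(Y+.5)/s-.5,z)[:2].round(4)
def tc(X,Y,z,x0=165,y0=100,s=4): return at('top',x0+(X+.5)/s-.5,y0+(Y+.5)/s-.5,z)[:2].round(4)
E
python3 -c "
from h import *
for p in [(165,308),(207,294),(232,346),(191,357)]: print(sc(*p,.018))
print(sc(199,327,.018))
"
```

```text
[ 0.4999 -0.1339]
[ 0.5133 -0.1072]
[ 0.5609 -0.1359]
[ 0.5463 -0.1588]
[ 0.5312 -0.1348]
```

Emit:
{"method": "move_arm", "body": {
  "moves": [
    [-25,0,0,0],
    [-35,-15,0,0],
    [-3,-31,0,0],
    [0,0,0,0],
    [0,0,30,0],
    [0,0,25,0],
    [0,0,15,0],
    [0,0,0,0]
  ]
}}

```text
t: 10.1
tcp_pos: [0.5102, -0.1744, 0.0773]
ee_rot: [0.25, 0.968, 0.0, -0.002]
force: [0.4, 0.1, 0.2]
finger_gap: 0.004
```

```bash
python3 -c "
from h import *
snap(4)
crop('pics/scene4.png',160,145,340,265,4,'pics/s4c.png')
c=np.array([.533,-.136])
go(*(c-.045*np.array([.482,.876])),.079)"
```

```text
t 10.2 tcp [ 0.5114 -0.1751  0.0793] ydir 61.14 gap -0.002 F [ 0.3 -0.6  1. ]
tool delta mm [-0.1 -0.3  0.3]
```

View pics/s4c.png

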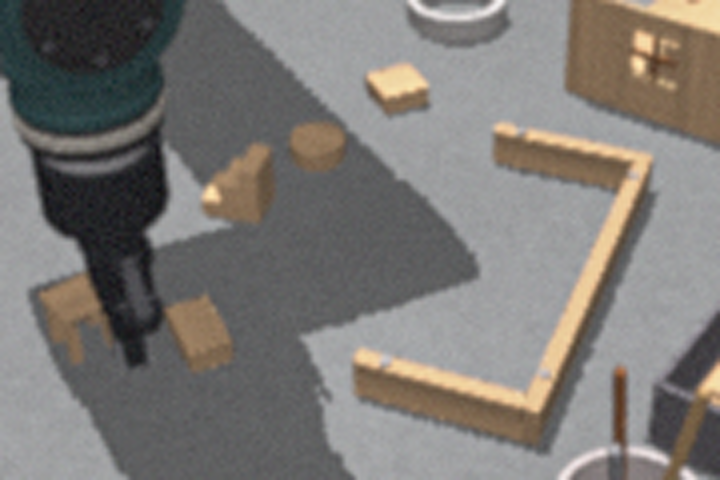

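Emit:
{"method": "move_arm", "body": {
  "moves": [
    [0,5,0,0],
    [0,5,0,0],
    [0,4,0,0],
    [0,4,0,0],
    [0,5,0,0],
    [0,6,0,0],
    [0,7,0,0],
    [0,8,0,0],
    [0,8,0,0],
    [0,8,0,0]
  ]
}}

```text
t: 11.2
tcp_pos: [0.541, -0.1223, 0.0789]
ee_rot: [0.249, 0.969, 0.0, -0.0]
force: [-0.1, 0.6, 0.1]
finger_gap: 0.001
```

Emit:
{"method": "move_arm", "body": {
  "moves": [
    [0,8,0,0],
    [0,8,0,0],
    [0,8,0,0],
    [0,8,0,0],
    [0,6,0,0],
    [0,2,0,0]
  ]
}}

```text
t: 11.8
tcp_pos: [0.5602, -0.0874, 0.0788]
ee_rot: [0.248, 0.969, 0.0, 0.0]
force: [-0.0, -0.4, 1.0]
finger_gap: -0.0
```

```bash
python3 -c "
from h import *
snap(5)
crop('pics/scene5.png',160,145,340,265,4,'pics/s5c.png')
go(0,0,.079)"
```

```text
t 11.9 tcp [ 0.56   -0.0877  0.0789] ydir 61.22 gap -0.002 F [ 0.6  0.  -0.1]
tool delta mm [ 5.331e+02 -1.927e+02 -1.000e-01]
```

View pics/s5c.png

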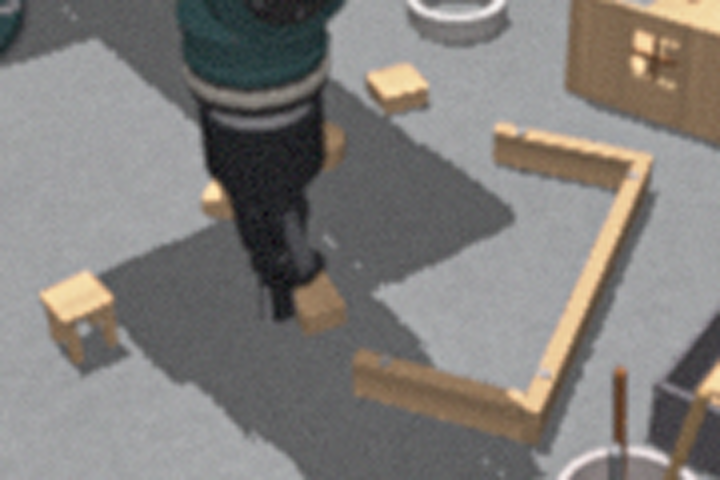

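Emit:
{"method": "move_arm", "body": {
  "moves": [
    [0,5,0,0],
    [0,7,0,0],
    [0,8,0,0],
    [0,8,0,0],
    [0,9,0,0],
    [0,9,0,0],
    [0,9,0,0],
    [0,8,0,0],
    [0,8,0,0],
    [0,6,0,0]
  ]
}}

```text
t: 12.9
tcp_pos: [0.5973, -0.0198, 0.0788]
ee_rot: [0.249, 0.969, 0.0, 0.0]
force: [0.2, -0.5, -0.2]
finger_gap: -0.002
```

Emit:
{"method": "move_arm", "body": {
  "moves": [
    [0,0,0,0],
    [0,-8,0,0],
    [0,-12,0,0],
    [0,0,-30,0],
    [0,0,-40,0],
    [0,0,0,8.5],
    [0,0,0,8.5],
    [0,0,0,8.5],
    [0,0,0,8.5],
    [0,0,0,8.5]
  ]
}}

```text
t: 13.9
tcp_pos: [0.5867, -0.0392, 0.1489]
ee_rot: [0.586, 0.81, -0.0, -0.0]
force: [0.1, -0.0, -0.4]
finger_gap: 0.001
```

Emit:
{"method": "move_arm", "body": {
  "moves": [
    [0,0,0,8.5],
    [0,0,0,8.5],
    [0,0,0,8.5],
    [0,0,0,8.5],
    [0,0,0,8.5],
    [0,0,0,5]
  ]
}}

```text
t: 14.5
tcp_pos: [0.5867, -0.0392, 0.1489]
ee_rot: [0.862, 0.506, -0.0, -0.0]
force: [0.8, 0.4, 0.4]
finger_gap: 0.004
```

```bash
python3 -c "
from h import *
snap(6)
crop('pics/scene6.png',160,145,340,265,4,'pics/s6c.png')
go(0,0,.079)"
```

```text
t 14.6 tcp [ 0.5868 -0.0391  0.1489] ydir -28.93 gap 0.002 F [-0.5 -0.2 -0.7]
tool delta mm [-249.7 -532.4   70. ]
```

View pics/s6c.png

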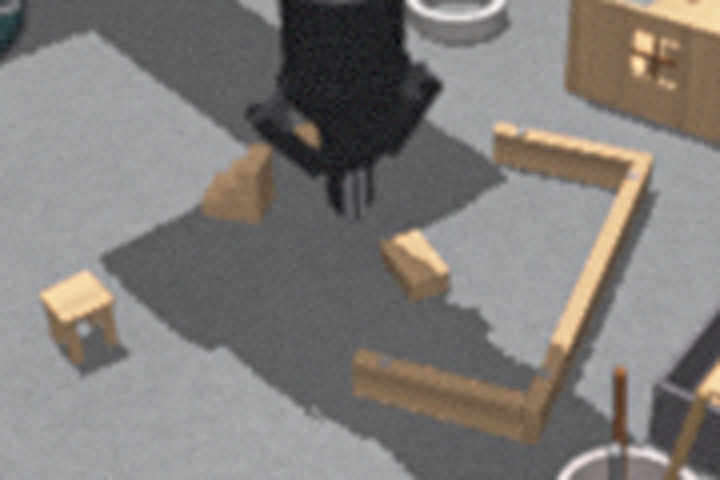

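View pics/top6c.png

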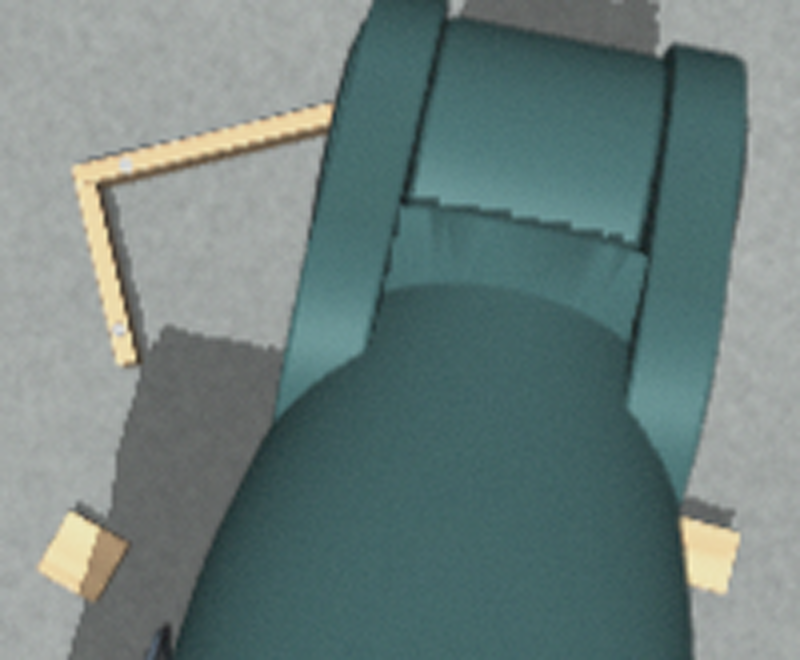

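```bash
cat >> h.py <<'E'
BC=np.array([.6577,.0399]);BY=np.radians(13.9)
BR=np.array([[np.cos(BY),-np.sin(BY)],[np.sin(BY),np.cos(BY)]])
def w2b(p): return (BR.T@(np.array(p)-BC)).round(4)
def b2w(p): return (BR@np.array(p)+BC).round(4)
E
python3 -c "
from h import *
P=[sc(*p,.018) for p in [(381,242),(416,229),(449,268),(413,281)]]
print(P,w2b(np.mean(P,0)))
c=np.mean(P,0);print(c)
u=np.array([.876,-.482])
go(*(c-.046*u),.079)
"
```

```text
[array([0.5762, 0.005 ]), array([0.5878, 0.0312]), array([0.6313, 0.0088]), array([ 0.6191, -0.0165])] [-0.0604 -0.0188]
[0.6036   0.007125]
t 14.6 tcp [ 0.5868 -0.0391  0.1489] ydir -28.93 gap 0.002 F [-0.5 -0.2 -0.7]
tool delta mm [ 48.5 -53.6  69.9]
```

Emit:
{"method": "move_arm", "body": {
  "moves": [
    [0,-35,0,0],
    [25,-18,0,0],
    [23,0,0,0],
    [0,0,0,0],
    [0,0,30,0],
    [0,0,25,0],
    [0,0,15,0],
    [0,0,0,0],
    [0,4,0,0],
    [0,4,0,0]
  ]
}}

```text
t: 15.6
tcp_pos: [0.5718, 0.0251, 0.08]
ee_rot: [0.861, 0.509, 0.001, 0.0]
force: [0.7, -1.4, 0.9]
finger_gap: 0.002
```

Emit:
{"method": "move_arm", "body": {
  "moves": [
    [0,5,0,0],
    [0,6,0,0],
    [0,8,0,0],
    [0,8,0,0],
    [0,8,0,0],
    [0,8,0,0],
    [0,6,0,0],
    [0,4,0,0]
  ]
}}

```text
t: 16.4
tcp_pos: [0.618, -0.0001, 0.0788]
ee_rot: [0.861, 0.509, -0.0, -0.0]
force: [0.3, 0.1, -0.4]
finger_gap: 0.004
```

```bash
python3 -c "
from h import *
snap(7)
crop('pics/scene7.png',160,145,340,265,4,'pics/s7c.png')
go(0,0,.079)"
```

```text
t 16.5 tcp [ 6.179e-01 -1.000e-04  7.880e-02] ydir -28.81 gap 0.003 F [-0.3  0.1  0.3]
tool delta mm [-2.978e+02 -5.414e+02 -3.000e-01]
```

View pics/s7c.png

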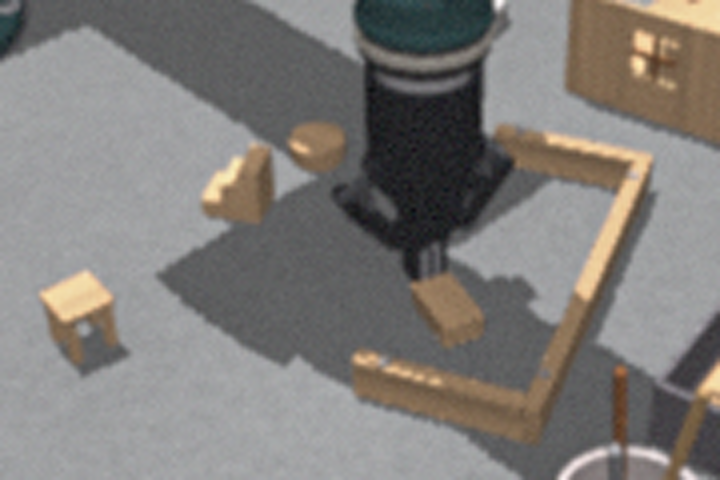

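Emit:
{"method": "move_arm", "body": {
  "moves": [
    [0,5,0,0],
    [0,6,0,0],
    [0,7,0,0],
    [0,7,0,0],
    [0,6,0,0],
    [0,4,0,0],
    [0,0,0,0],
    [0,-8,0,0],
    [0,-15,0,0],
    [0,0,-35,0]
  ]
}}

```text
t: 17.5
tcp_pos: [0.6238, -0.0042, 0.1105]
ee_rot: [0.861, 0.509, -0.003, -0.003]
force: [-0.4, 0.7, -0.4]
finger_gap: -0.003
```

Emit:
{"method": "move_arm", "body": {
  "moves": [
    [0,-20,-35,0],
    [0,-40,0,-8],
    [0,-40,0,-7.6],
    [0,-40,0,0],
    [0,-30,0,0],
    [0,0,0,0]
  ]
}}

```text
t: 18.1
tcp_pos: [0.4653, 0.0547, 0.1489]
ee_rot: [0.783, 0.622, -0.001, -0.001]
force: [-0.8, -0.2, -1.0]
finger_gap: -0.0
```

```bash
python3 -c "
from h import *
snap(8)
crop('pics/scene8.png',160,145,340,265,4,'pics/s8c.png')
go(0,0,.079)"
```

```text
t 18.2 tcp [0.4693 0.0538 0.1492] ydir -13.17 gap -0.001 F [ 0.5 -0.2  0.7]
tool delta mm [-159.3 -444.8   69.9]
```

View pics/s8c.png

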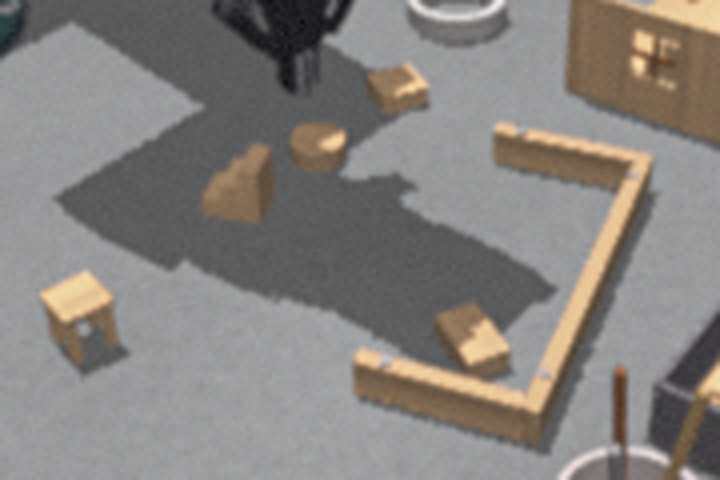

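View pics/top8c.png

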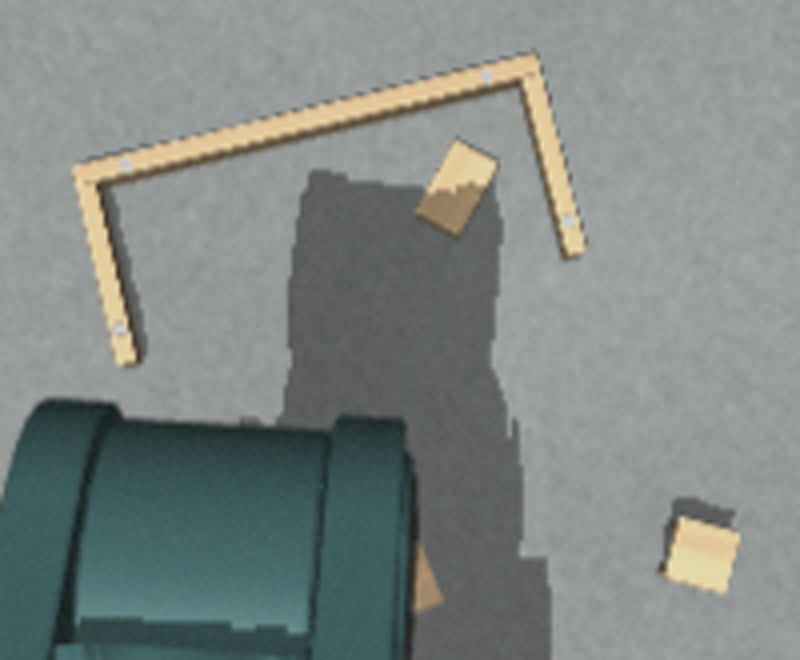

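```bash
python3 -c "
from h import *
p=tc(457,188,.018);print(p,w2b(p))
t=b2w((.003,-.01));d=np.array([.458,.082]);v=t-d;print(t,np.degrees(np.arctan2(v[1],v[0])),np.linalg.norm(v))
go(*(d-.046*v/np.linalg.norm(v)),.079)"
```

```text
[ 0.6786 -0.0351] [ 0.0023 -0.0778]
[0.663  0.0309] -13.996779041027898 0.21127283308556263
t 18.2 tcp [0.4693 0.0538 0.1492] ydir -13.17 gap -0.001 F [ 0.5 -0.2  0.7]
tool delta mm [ 25.5 -63.5  70.2]
```

Emit:
{"method": "move_arm", "body": {
  "moves": [
    [0,-30,0,0.8],
    [12,-34,0,0],
    [13.5,0,0,0],
    [0,0,0,0],
    [0,0,30,0],
    [0,0,25,0],
    [0,0,15,0],
    [0,0,0,0],
    [0,0,0,0]
  ]
}}

```text
t: 19.1
tcp_pos: [0.4146, 0.0929, 0.0791]
ee_rot: [0.788, 0.615, -0.0, 0.0]
force: [0.9, -1.0, -0.3]
finger_gap: 0.001
```

```bash
python3 -c "
from h import *
snap(9)
crop('pics/scene9.png',160,145,340,265,4,'pics/s9c.png')
go(.413,.0931,.079)"
```

```text
t 19.2 tcp [0.4147 0.0931 0.0796] ydir -14.02 gap 0.004 F [ 0.2  0.3 -0.5]
tool delta mm [-0.4 -1.7  0.6]
```

View pics/s9c.png

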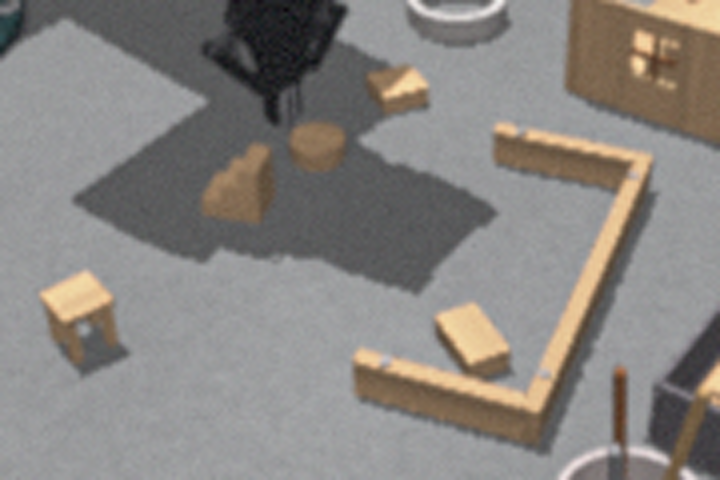

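Emit:
{"method": "move_arm", "body": {
  "moves": [
    [0,4,0,0],
    [0,4,0,0],
    [0,4,0,0],
    [0,4,0,0],
    [0,5,0,0],
    [0,6,0,0],
    [0,6,0,0],
    [0,6,0,0],
    [0,6,0,0],
    [0,6,0,0]
  ]
}}

```text
t: 20.2
tcp_pos: [0.4638, 0.0809, 0.0788]
ee_rot: [0.788, 0.616, -0.0, -0.0]
force: [-0.3, 0.5, -0.7]
finger_gap: 0.001
```

```bash
python3 -c "
from h import *
snap(10)
crop('pics/scene10.png',160,145,340,265,4,'pics/s10c.png')
go(.413,.0931,.079)"
```

```text
t 20.3 tcp [0.4642 0.0808 0.0789] ydir -14.01 gap 0.001 F [-0.4 -0.2  0.4]
tool delta mm [ -0.5 -52.7  -0.2]
```

View pics/s10c.png

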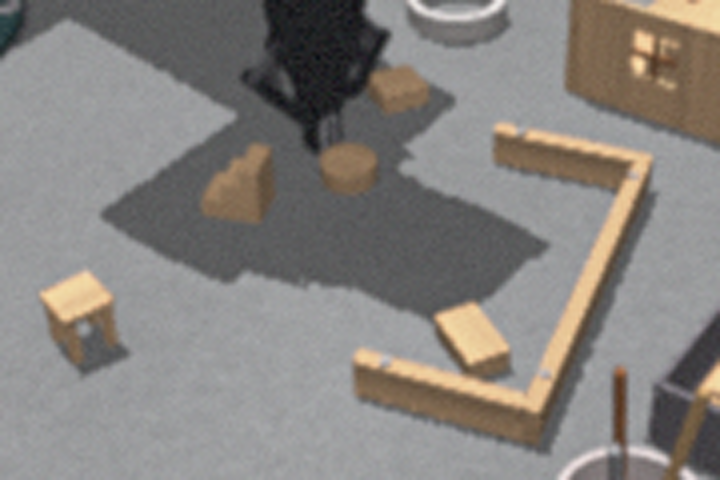

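```bash
cat >> h.py <<'E'
def disc(X,Y,z=.018):
    p=sc(X,Y,z);s,q,M=pose();d=np.array([*p,q[2]])-q
    print("disc",p,"bay",w2b(p),"in tool mm",(M.T@d*1000).round(1))
E
python3 -c "
from h import *
print(sc(318,135,.018))
disc(348,157.5)"
```

```text
[0.4565 0.0842]
disc [0.4944 0.0735] bay [-0.1504  0.0718] in tool mm [ 0.2 31.   0. ]
```

Emit:
{"method": "move_arm", "body": {
  "moves": [
    [0,4,0,0],
    [0,5,0,0],
    [0,6,0,0],
    [0,7,0,0],
    [0,8,0,0],
    [0,8,0,0],
    [0,8,0,0],
    [0,8,0,0],
    [0,6,0,0],
    [0,4,0,0]
  ]
}}

```text
t: 21.3
tcp_pos: [0.526, 0.0653, 0.0788]
ee_rot: [0.788, 0.616, 0.0, 0.0]
force: [-0.0, 0.3, 0.1]
finger_gap: 0.002
```

```bash
python3 -c "
from h import *
snap(11)
crop('pics/scene11.png',160,145,340,265,4,'pics/s11c.png')
go(.413,.0931,.079)"
```

```text
t 21.4 tcp [0.5259 0.0654 0.0788] ydir -14.01 gap -0.001 F [ 0.6  0.6 -0.5]
tool delta mm [  -0.4 -116.2   -0.2]
```

View pics/s11c.png

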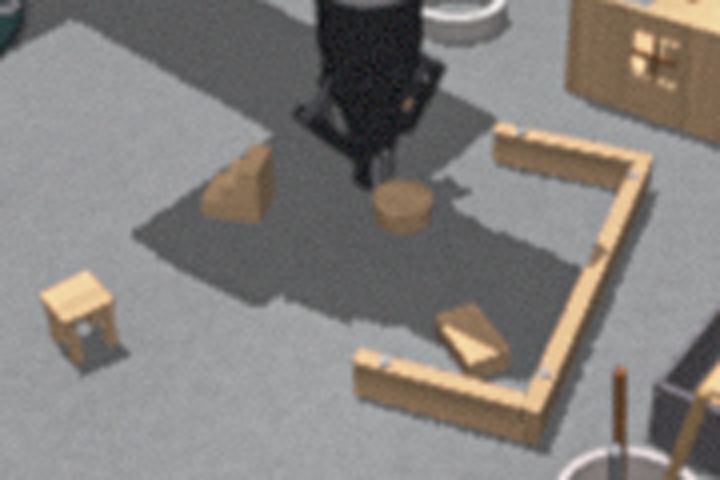

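```bash
python3 -c "
from h import *
disc(403,195)"
```

```text
disc [0.5567 0.0587] bay [-0.0935  0.0425] in tool mm [ 1.  31.5  0. ]
```

Emit:
{"method": "move_arm", "body": {
  "moves": [
    [0,4,0,0],
    [0,6,0,0],
    [0,8,0,0],
    [0,8,0,0],
    [0,9,0,0],
    [0,9,0,0],
    [0,9,0,0],
    [0,8,0,0],
    [0,6,0,0],
    [0,4,0,0]
  ]
}}

```text
t: 22.4
tcp_pos: [0.5949, 0.0482, 0.0788]
ee_rot: [0.788, 0.616, -0.0, -0.0]
force: [-0.4, 0.8, 0.7]
finger_gap: -0.002
```

```bash
python3 -c "
from h import *
snap(12)
crop('pics/scene12.png',160,145,340,265,4,'pics/s12c.png')
go(.413,.0931,.079)"
```

```text
t 22.5 tcp [0.5947 0.0482 0.0788] ydir -14.0 gap 0.002 F [ 0.2 -0.1  0. ]
tool delta mm [  -0.4 -187.2   -0.2]
```

View pics/s12c.png

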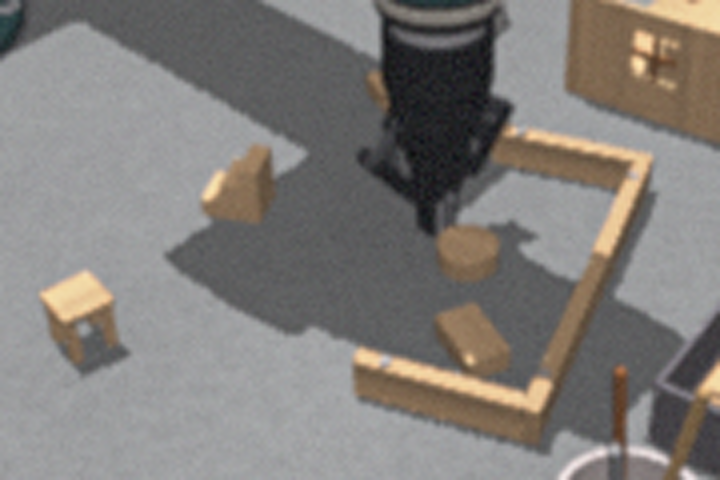

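```bash
python3 -c "
from h import *
disc(468,241)"
```

```text
disc [0.6257 0.041 ] bay [-0.0308  0.0088] in tool mm [ 0.5 31.8  0. ]
```

Emit:
{"method": "move_arm", "body": {
  "moves": [
    [0,4,0,0],
    [0,6,0,0],
    [0,7,0,0],
    [0,8,0,0],
    [0,7,0,0],
    [0,5,0,0],
    [0,3,0,0],
    [0,0,0,0],
    [0,-10,0,0],
    [0,-15,0,0]
  ]
}}

```text
t: 23.5
tcp_pos: [0.6082, 0.0448, 0.0787]
ee_rot: [0.788, 0.616, -0.0, -0.0]
force: [0.0, -0.4, 0.5]
finger_gap: -0.001
```

Emit:
{"method": "move_arm", "body": {
  "moves": [
    [0,0,-35,0],
    [0,-20,-35,0],
    [0,-40,0,0],
    [0,-45,0,0],
    [0,-45,0,0],
    [0,-45,0,0],
    [0,-20,0,8.5],
    [0,0,0,8.5],
    [0,0,0,0]
  ]
}}

```text
t: 24.4
tcp_pos: [0.399, 0.097, 0.1491]
ee_rot: [0.871, 0.492, 0.0, 0.0]
force: [1.1, -0.2, 0.0]
finger_gap: 0.005
```

```bash
python3 -c "
from h import *
snap(13)
crop('pics/scene13.png',160,145,340,265,4,'pics/s13c.png')
u=np.array([.8526,-.5225]);c=np.array([.459,.1845])
go(*(c-.044*u),.079)"
```

```text
t 24.5 tcp [0.4001 0.0967 0.149 ] ydir -30.74 gap -0.001 F [ 0.3  0.1 -0.4]
tool delta mm [106.1 -38.2  70. ]
```

View pics/s13c.png

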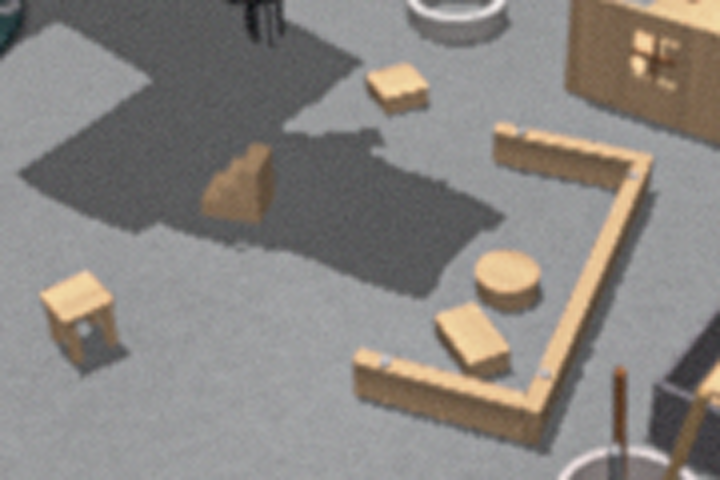

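View pics/top13c.png

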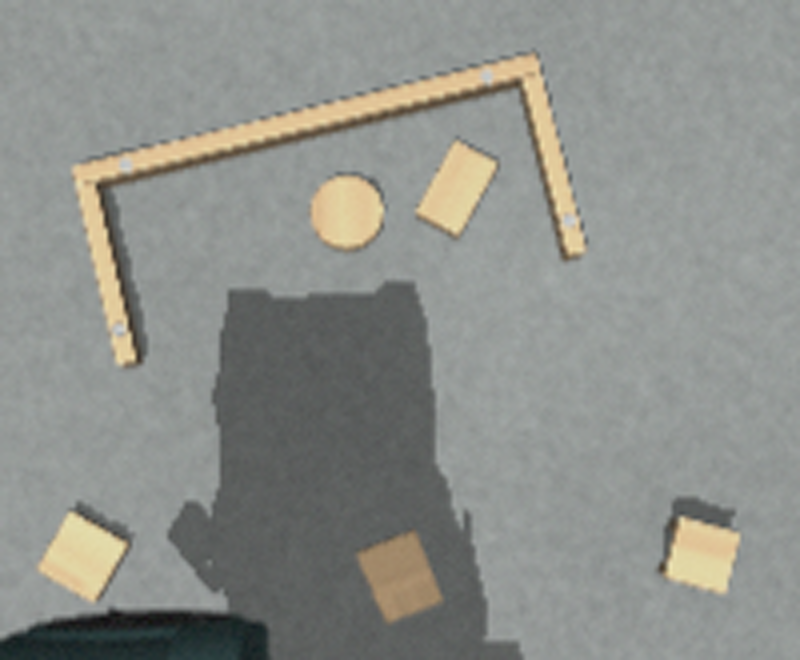

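```bash
python3 -c "
from h import *
p=tc(347,211,.018);print(p,w2b(p))"
```

```text
[0.6648 0.0304] [ 0.0046 -0.0109]
```

Emit:
{"method": "move_arm", "body": {
  "moves": [
    [25,-10,0,0.8],
    [35,-15,0,0],
    [35,-15,0,0],
    [11,0,0,0],
    [0,0,0,0],
    [0,0,0,0]
  ]
}}

```text
t: 25.1
tcp_pos: [0.4216, 0.2073, 0.1486]
ee_rot: [0.873, 0.487, -0.0, 0.0]
force: [0.8, -0.6, 0.3]
finger_gap: -0.001
```

```bash
python3 -c "
from h import *
u=np.array([.8526,-.5225]);c=np.array([.459,.1845])
go(*(c-.044*u),.079)"
```

```text
t 25.1 tcp [0.4216 0.2073 0.1486] ydir -31.7 gap -0.001 F [ 0.8 -0.6  0.3]
tool delta mm [ 0.1 -0.2 69.6]
```

Descend and push the first stretch (contact after ~13 mm).

Emit:
{"method": "move_arm", "body": {
  "moves": [
    [0,0,30,0],
    [0,0,25,0],
    [0,0,15,0],
    [0,0,0,0],
    [0,5,0,0],
    [0,4,0,0],
    [0,4,0,0],
    [0,5,0,0],
    [0,6,0,0],
    [0,7,0,0]
  ]
}}

```text
t: 26.1
tcp_pos: [0.4486, 0.1913, 0.079]
ee_rot: [0.874, 0.486, 0.0, 0.0]
force: [0.4, -0.2, -0.7]
finger_gap: 0.003
```

Emit:
{"method": "move_arm", "body": {
  "moves": [
    [0,8,0,0],
    [0,8,0,0],
    [0,8,0,0],
    [0,8,0,0],
    [0,8,0,0],
    [0,6,0,0],
    [0,4,0,0]
  ]
}}

```text
t: 26.8
tcp_pos: [0.4911, 0.1649, 0.0788]
ee_rot: [0.874, 0.486, 0.0, 0.0]
force: [-0.2, 0.6, -0.7]
finger_gap: 0.003
```

```bash
python3 -c "
from h import *
snap(14)
crop('pics/scene14.png',160,145,340,265,4,'pics/s14c.png')
go(.413,.0931,.079)"
```

```text
t 26.9 tcp [0.491  0.165  0.0788] ydir -31.82 gap 0.002 F [ 0.2 -0.4  0.7]
tool delta mm [-102.2  -28.4   -0.2]
```

View pics/s14c.png

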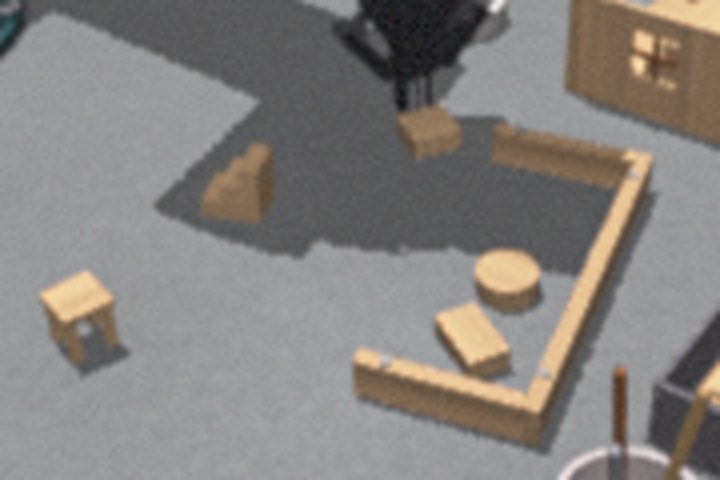

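```bash
python3 -c "
from h import *
disc(430,123)"
```

```text
disc [0.5189 0.148 ] bay [-0.1088  0.1383] in tool mm [ 0.3 32.7  0. ]
```

Emit:
{"method": "move_arm", "body": {
  "moves": [
    [0,5,0,0],
    [0,6,0,0],
    [0,8,0,0],
    [0,8,0,0],
    [0,8,0,0],
    [0,8,0,0],
    [0,6,0,0],
    [0,4,0,0]
  ]
}}

```text
t: 27.7
tcp_pos: [0.5362, 0.137, 0.0788]
ee_rot: [0.874, 0.486, -0.0, -0.0]
force: [0.2, -0.1, 0.6]
finger_gap: 0.002
```

```bash
python3 -c "
from h import *
snap(15)
crop('pics/scene15.png',160,145,340,265,4,'pics/s15c.png')
go(.413,.0931,.079)"
```

```text
t 27.8 tcp [0.5361 0.1371 0.0788] ydir -31.82 gap -0.005 F [-0.2  0.3 -0.6]
tool delta mm [-102.2  -81.4   -0.2]
```

View pics/s15c.png

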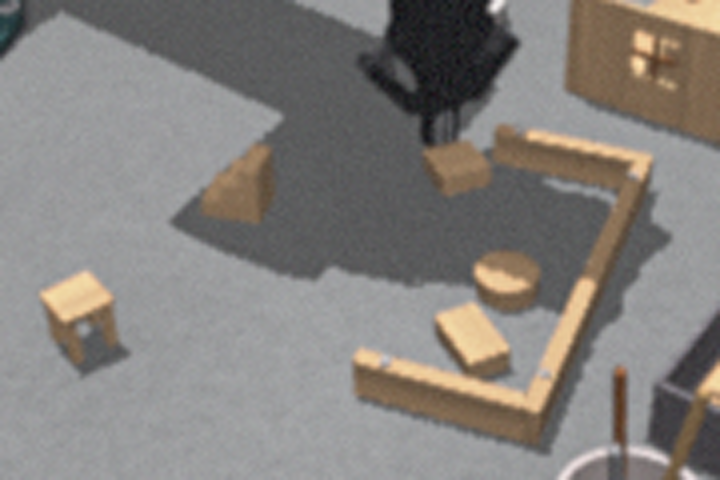

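Emit:
{"method": "move_arm", "body": {
  "moves": [
    [0,5,0,0],
    [0,6,0,0],
    [0,8,0,0],
    [0,8,0,0],
    [0,9,0,0],
    [0,9,0,0],
    [0,8,0,0],
    [0,7,0,0],
    [0,6,0,0],
    [0,3,0,0]
  ]
}}

```text
t: 28.8
tcp_pos: [0.5948, 0.1006, 0.0789]
ee_rot: [0.874, 0.486, 0.0, 0.0]
force: [0.1, -0.3, -0.7]
finger_gap: 0.005
```

Emit:
{"method": "move_arm", "body": {
  "moves": [
    [0,0,0,0],
    [0,-8,0,0],
    [0,-12,0,0],
    [0,0,-30,0],
    [0,0,-40,-8.5],
    [0,0,0,-8.5],
    [0,0,0,-8.5],
    [0,0,0,-8.5],
    [0,0,0,-8.5],
    [0,0,0,-8.5]
  ]
}}

```text
t: 29.8
tcp_pos: [0.5761, 0.1122, 0.1489]
ee_rot: [0.577, 0.817, -0.0, -0.0]
force: [0.5, 0.3, 0.5]
finger_gap: 0.001
```

Emit:
{"method": "move_arm", "body": {
  "moves": [
    [0,0,0,-8.5],
    [0,0,0,-8.5],
    [0,0,0,-8.5],
    [0,0,0,-8.5],
    [0,0,0,-5],
    [0,0,0,0]
  ]
}}

```text
t: 30.4
tcp_pos: [0.5762, 0.1121, 0.1489]
ee_rot: [0.273, 0.962, -0.0, -0.0]
force: [0.8, -0.1, -0.3]
finger_gap: -0.001
```

```bash
python3 -c "
from h import *
snap(16)
crop('pics/scene16.png',160,145,340,265,4,'pics/s16c.png')
go(.413,.0931,.079)"
```

```text
t 30.5 tcp [0.5766 0.112  0.1489] ydir 58.07 gap 0.001 F [0.4 0.2 0.7]
tool delta mm [ 128.9 -102.5   70. ]
```

View pics/s16c.png

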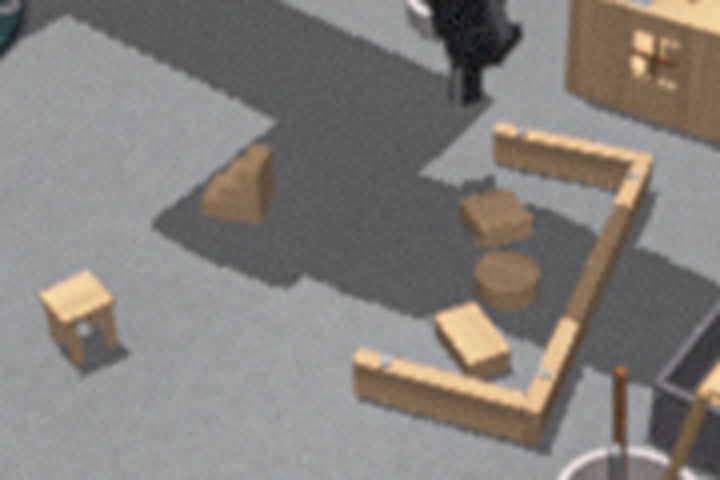

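View pics/top16c.png

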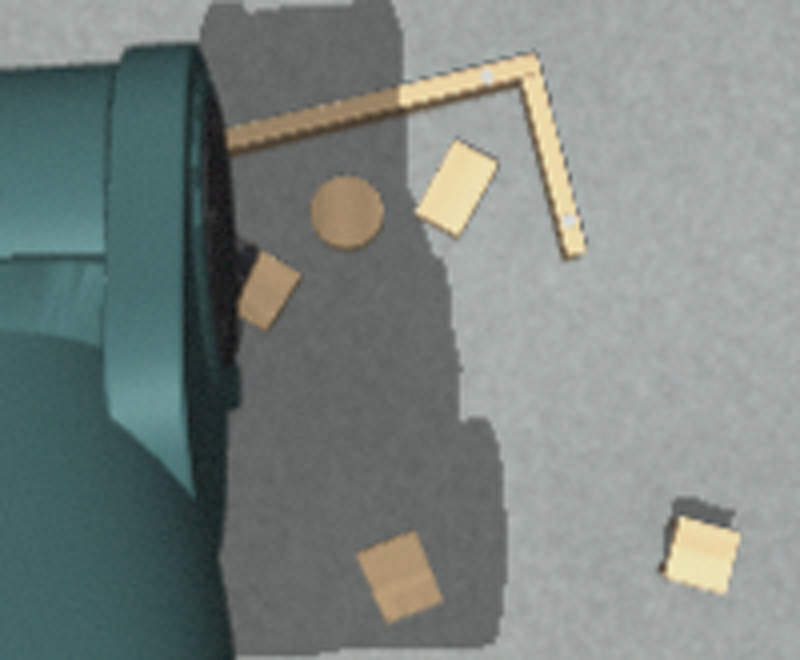

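```bash
python3 -c "
from h import *
P=[sc(*p,.018) for p in [(460,205),(506,188),(532,216),(487,232)]]
print(P,np.mean(P,0),w2b(np.mean(P,0)))
e=[tc(*p,.018) for p in [(301,275),(267,331)]];print(e)
c=np.array([.6205,.0855]);a=np.radians(58.2);u=np.array([np.cos(a),np.sin(a)])
print(c+.04*u,w2b(c+.04*u))
go(*(c-.045*u),.079)
"
```

```text
[array([0.5978, 0.0725]), array([0.6141, 0.1092]), array([0.6475, 0.0912]), array([0.6311, 0.0572])] [0.622625 0.082525] [-0.0238  0.0498]
[array([0.6264, 0.0577]), array([0.5929, 0.0777])]
[0.64157823 0.11949571] [0.0035 0.0811]
t 30.5 tcp [0.5766 0.112  0.1489] ydir 58.07 gap 0.001 F [0.4 0.2 0.7]
tool delta mm [-51.4 -44.2  69.9]
```

Emit:
{"method": "move_arm", "body": {
  "moves": [
    [-10,-25,0,0],
    [-20,-19,0,0],
    [-21.5,0,0,0],
    [0,0,0,0],
    [0,0,30,0],
    [0,0,25,0],
    [0,0,15,0],
    [0,0,0,0],
    [0,5,0,0],
    [0,5,0,0]
  ]
}}

```text
t: 31.5
tcp_pos: [0.6037, 0.056, 0.08]
ee_rot: [0.274, 0.962, 0.0, 0.001]
force: [0.5, -0.3, 0.1]
finger_gap: 0.001
```

Emit:
{"method": "move_arm", "body": {
  "moves": [
    [0,4,0,0],
    [0,4,0,0],
    [0,6,0,0],
    [0,7,0,0],
    [0,7,0,0],
    [0,7,0,0],
    [0,7,0,0],
    [0,6,0,0],
    [0,4,0,0],
    [0,0,0,0]
  ]
}}

```text
t: 32.5
tcp_pos: [0.6308, 0.1001, 0.0788]
ee_rot: [0.274, 0.962, 0.0, 0.0]
force: [0.8, 0.6, 0.4]
finger_gap: -0.002
```

```bash
python3 -c "
from h import *
snap(17)
crop('pics/scene17.png',160,145,340,265,4,'pics/s17c.png')
go(.413,.0931,.079)"
```

```text
t 32.6 tcp [0.6305 0.0997 0.0788] ydir 58.21 gap 0.002 F [-0.2  0.2 -0.2]
tool delta mm [ 1.814e+02 -1.202e+02 -1.000e-01]
```

View pics/s17c.png

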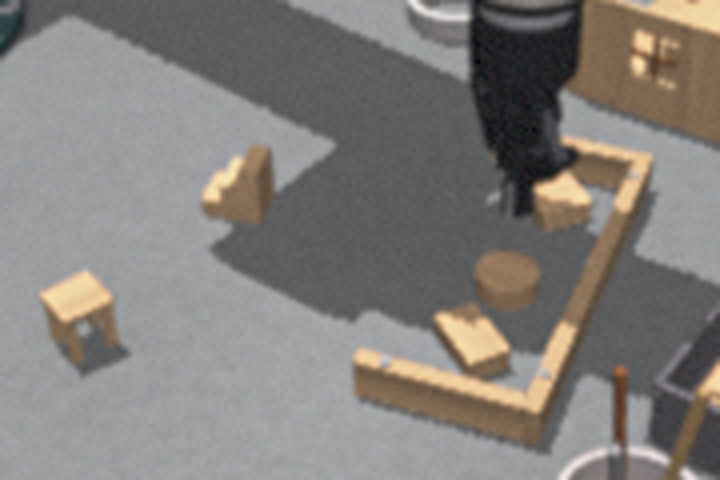

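Square is in. Retreat, lift and move the arm clear for a check.

Emit:
{"method": "move_arm", "body": {
  "moves": [
    [0,-8,0,0],
    [0,-12,0,0],
    [0,0,-30,0],
    [0,0,-45,0],
    [0,-40,-20,0],
    [0,-45,-10,0],
    [30,-35,0,0],
    [40,0,0,0],
    [40,0,0,0],
    [40,0,0,0]
  ]
}}

```text
t: 33.6
tcp_pos: [0.4271, 0.0593, 0.1838]
ee_rot: [0.275, 0.961, -0.0, 0.0]
force: [0.5, 1.1, -0.4]
finger_gap: -0.002
```

Emit:
{"method": "move_arm", "body": {
  "moves": [
    [20,-40,0,0],
    [0,-45,0,0],
    [0,-45,0,0],
    [0,-45,0,0],
    [0,-45,0,0],
    [0,0,0,0],
    [0,0,0,0]
  ]
}}

```text
t: 34.3
tcp_pos: [0.2981, -0.1137, 0.1839]
ee_rot: [0.276, 0.961, -0.0, 0.0]
force: [0.7, 0.0, -0.4]
finger_gap: -0.001
```

```bash
python3 -c "
from h import *
snap(18)
crop('pics/scene18.png',160,145,340,265,4,'pics/s18c.png')
go(.413,.0931,.079)
a=cv2.imread('pics/top0.png').astype(int);b=cv2.imread('pics/top18.png').astype(int)
"
```

```text
t 34.4 tcp [ 0.2989 -0.1124  0.1838] ydir 58.22 gap 0.003 F [ 0.1 -0.7 -0.5]
tool delta mm [ 11.3 234.8 104.9]
```

View pics/s18c.png

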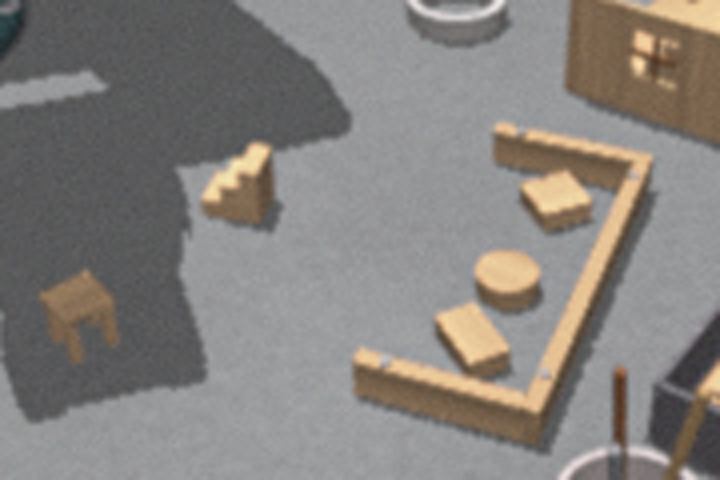

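View pics/top18c.png

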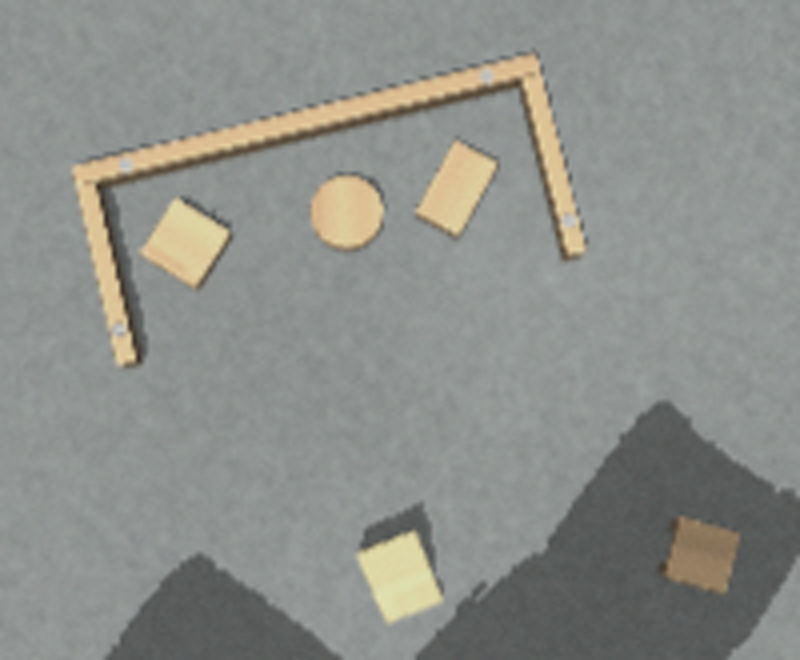

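View pics/top18.png

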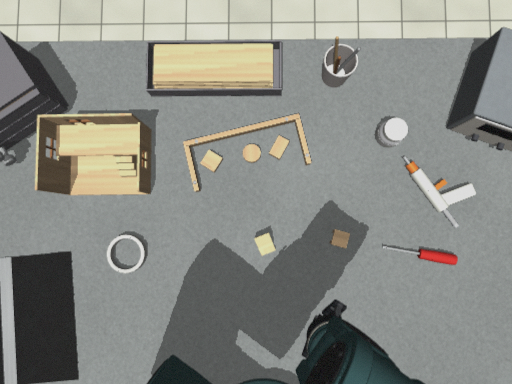

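```bash
python3 -c "
from h import *
for n,p,s in [('sq',(186,243),(557,191)),('disc',(347,211),(507,269)),('obl',(457,188),(472,330))]:
    g=lambda P,x,y:(x+(P[0]+.5)/4-.5,y+(P[1]+.5)/4-.5)
    q=tc(*p,.018);print(n,w2b(q),tri(g(p,165,100),g(s,160,145))[0].round(4))
print(read_state()['qvel'].round(4))
r.finish_job()"
```

```text
sq [0.0091 0.0871] [0.6463 0.127  0.0179]
disc [ 0.0046 -0.0109] [0.6647 0.0304 0.0184]
obl [ 0.0023 -0.0778] [ 0.6788 -0.035   0.0183]
[ 0.0305  0.007   0.0057  0.0009 -0.0003 -0.0031]
the job is handed in; nothing more can be done
```

I swept all three offcuts into the bay with the closed fingers, pushing only, and handed the job in at about 34.5 s of the 72 s allowed; no verdict was reported.

| Offcut | x in bay (mm) | y in bay (mm) | Top height (mm) |
|---|---|---|---|
| Square | +9 | +87 | 17.9 |
| Disc | +5 | −11 | 18.4 |
| Oblong | +2 | −78 | 18.3 |

- **Position:** all three are well past the −25 mm limit and between the side walls. The positions come from the top camera, and the heights from both views together.
- **Lying flat:** the top faces measured 18 mm high, which matches the offcut thickness. I did not measure tilt separately.
- **Bystanders:** the staircase and stool are at the same pixels as at the start. In the last picture I saw no movement of the house, tape, glue gun, paint jar or screwdriver, but I compared those by eye only.
- **Contact:** the wrist force stayed at about noise level (under 2 N) in every reading. At hand-in the arm was clear of everything, though joint 1 still read about 0.03 rad/s.
- **Disagreement:** the scene camera placed the disc about 2 mm from where the top camera did, which was too small to matter.

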